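# Start the label printer after a roll change

### The job

A new roll has just been put into the label printer on the shop counter. With the tips of the closed fingers, and without gripping, hooking or lifting anything, push its open cover down until it snaps fully shut, then switch the printer on by pressing the near half of the power rocker (left end of the row of keys in front of the cover, seen from the robot) all the way down, and then press the long feed bar in the middle of that row fully down and let it come back up. Do not press the round cutter key at the right end, and leave everything else on the counter where it stands.

Things in the scene. Friction and masses are not known exactly. Their poses are not given: they have to be found in the camera images.
- printer: White label printer, screwed down, 180 mm wide (y), 240 deep (x), 138 high shut. Origin: on the counter, mid-width; front face x -125 mm, rear +115. Front (-x) faces the robot, +y is left seen from the robot. Its front 75 mm is a level key deck 105 mm high with three black keys at x -90 mm: power rocker y +57, feed bar y 0, cutter key y -57. Behind it: roll compartment and cover.
- cover (a joint): Cover angle, rad: 0 = shut, level; grows as its front edge rises; starts at 0.45 to 0.85; stiff hinge (0.24 N m), stays where left. White frame, clear window, 168 mm deep, 180 wide, 10 thick; front bar 46 mm deep; push on its outer face only. At 0.07 a sprung catch resists: steadily 4 N on the front bar, but a bump that can trip a force stop under 15 N; push on, it snaps shut and holds.
- cover_edge (a point): Middle of the cover's upper front edge (moves with it); 160 mm ahead of the hinge axis and 10 mm above it when shut, then 138 mm above the counter. Axes are the cover's: x from front edge to hinge, y along the hinge, z out of the outer face.
- cover_hinge (a point): Middle of the cover's hinge axis, at the printer's rear: x = +108 mm, y = 0, z = 128 mm in the printer's frame. The axis runs along the printer's y.
- power (a joint): Angle of the power rocker, rad: 0 = off (near half raised, far half level), 0.34 = on (near half pressed level, far half raised). It stays where it is left; about 4 N on the near half turns it over.
- power_front (a point): Pressing point on top of the rocker's near (-x) half, 13 mm in front of its pivot; 114 mm above the counter when off, 110 when on. Rocker: black, 34 mm long along the printer's x (two 17 mm halves), 22 mm wide; pivot at x -90, y +57, z 108 mm in the printer's frame. Keep the fingertips in front of the pivot line.
- feed (a joint): Travel of the feed bar, m: 0 = up, 0.005 = fully down; spring return, 1.5 N at the top and 4 N at the bottom.
- feed_top (a point): Centre of the top of the feed bar: a black rectangular key 40 mm wide (printer's y) and 18 mm deep, its top 8 mm above the deck (113 mm above the counter) when up.
- cutter (a joint): Travel of the cutter key, m: 0 = up, 0.005 = fully down; spring return. Not to be pressed.
- cutter_top (a point): Centre of the top of the cutter key: round, black, 20 mm across, its top 8 mm above the deck when up.
- spare_roll: Spare label roll standing on end, loose: 80 mm across, 62 mm tall, 25 mm bore, white. Origin: centre of its underside. Stands within 20 cm of the printer.
- core: Empty cardboard core standing on end, loose and light: 40 mm across, 70 mm tall. Origin: centre of its underside. Stands beside the printer.
- spray: Small amber room-spray bottle, loose: 48 mm across, 110 mm tall. Origin: centre of its underside. Stands beside the printer.
- candle: Candle in a lidded metal tin, loose: 71 mm across, 60 mm tall. Origin: centre of its underside. Stands beside the printer.
- tags: Banded stack of cardboard price tags lying in front of the printer, loose: 50 x 85 x 14 mm. Origin: centre of its underside.
- pen_cup: White cup with pens, loose: 76 mm across, 90 mm tall, pens up to 155 mm. Origin: centre of its underside. To the left of the printer.
- tape_stand: Black desk tape dispenser, loose: 150 x 56 mm, 88 mm tall. Origin: centre of its underside. To the right of the printer.

How it is judged:
By the outcome, as a careful person would: the job done as asked, in the order asked, and still so for the second after the job is handed in, with the robot touching nothing.
It also fails if it takes over 54 s, if anything falls off the work surface, if the arm or the gripper's body presses on something with over 40 N, if the wrist force passes 120 N, or if a joint passes its speed limit or range.

### The arm

A 6-joint arm with a two-finger parallel gripper is mounted at the origin on the work surface. World frame = base frame: x ahead of the robot, y to its left, z up, the work surface at z = 0. Lengths are in m, angles in rad, forces in N, time in s.
With the tool pointing down it reaches from about 0.25 to 0.775 m from the base axis. Payload 4 kg.
Tool frame: the origin (TCP) lies at the very end of the fingers, on their centre line; the grasp point (between the pads) lies 19 mm behind it; z points along the fingers, y is the line along which they close (so a half turn about z gives the same grasp; the last joint's range is limited). The gripper opens to 94 mm and grips with 3 to 60 N. Pads are 16 mm wide; open, the fingers measure 119 mm over their backs; the gripper's body (75 mm by 177 mm) begins 78 mm behind the grasp point.
Start: joints at [1.218, 0.087, 1.371, -0, 1.684, -0.103], TCP at [0.136, 0.533, 0.206] pointing down, gripper open.
Joint ranges: [-3.1, 3.1], [-0.76, 2.03], [0.27, 2.55], [-1.08, 4.22], [0.17, 2.65], [-2.57, 2.57]. Speed limits (rad/s): [2.79, 2.79, 3.14, 3.14, 3.14, 3.14].

### API

Orientations are given as a unit quaternion [w, x, y, z].
In Python, from workcell import manip gives the robot as it stands. The module is installed in compiled form; this text tells all that it offers.
- The arm moves only by the shell command python3 -m handwheel 'ROWS' [OPENING] [FORCE]. ROWS is JSON, a list of rows, each a list of 4 numbers: the shift along the tool's x, y, z in units of 0.2 m (1.0 is 0.2 m), then the turn about the tool's z in units of 6 degrees (1.0 is 6 degrees). In form: [[dx, dy, dz, twist], ...]. A call has 1 to 20 rows; each row shifts and turns the commanded pose from where the row before left it, along the tool's axes as they then stand; what a row does not reach is not made up. A row lasts 1/8 s, in which the tool goes at most 62.5 mm and 10.7 degrees, less where a joint would pass 70% of its speed; a pose out of reach is approached as far as the arm can. A call with a number of a shift or a turn outside -1 to 1 is refused whole. A call with a gripper value outside its range is refused whole. OPENING is the closure, from 0 (fully open) to 1 (shut), set as the call begins (- or left out, the last holds). The fingers move at their own pace and stop on an object; FORCE is the grip in N (left out, the last holds). Time passes only in rows, so rows that do not move let the fingers close. It gives the time, the measured TCP pose, the force, the opening and the grip force at its end, in the units of the state.
- manip.sense(): the state, without advancing time (a new reading comes with each control period).
- manip.capture(name): name is "side" or "top"; returns a dict with "image" (420x560x3 uint8, red, green, blue), "fovy" (degrees; the focal length in pixels is half the picture's height over the tangent of half this angle, whatever the lens; pixels are square), "cx", "cy" (the principal point, pixels), "R" (3x3) and "t" (3): a world point X has camera coordinates R X + t. Camera axes: x right, y down, z forward; pixel columns grow to the right and rows downward; lengths in m; the calibration is good to about 2 mm. A picture is of the moment at which its call begins. There is no depth.
- manip.finish_job(): hands the job in; it is judged then, once.
The state is a dict: "t": time; "joints": joint angles; "qd": joint speeds; "joint_efforts": joint torques, N m; "tool_pos": TCP position; "tool_rot": TCP orientation; "force": force on the tool from outside, world axes, zero at the start; "torque": the same for the moment, N m; "opening": finger opening in m; "grip_force": force on a finger pad.
Only numpy, scipy, OpenCV 4.12 (cv2) and the standard library are available. Lean on these libraries where they do the work, as an engineer would, in place of code of your own. Each camera call takes 0.05 s, during which the arm holds its last target. There are 200 camera calls.

## Working session

There is one attempt and no reset: what is moved stays moved. The work goes in short steps, Python scripts to look and compute and a shell command to move; the robot and the scene stay as the last step left them, time stands still between calls to the robot, and variables do not carry over. Pictures are saved under pics/ and viewed, at most 10 in all, crops included, and the job is handed in when it is done.

```bash
mkdir -p pics
cat > h.py <<'E'
import numpy as np, cv2, pickle
from workcell import manip
def cap(n,f):
    c=manip.capture(n); cv2.imwrite('pics/'+f+'.png',c['image'][:,:,::-1]); pickle.dump(c,open(f+'.pkl','wb')); return c
def proj(c,X):
    X=np.atleast_2d(X); p=X@np.array(c['R']).T+c['t']; f=210/np.tan(np.radians(c['fovy'])/2)
    return np.c_[c['cx']+f*p[:,0]/p[:,2], c['cy']+f*p[:,1]/p[:,2]]
def ray(c,u,v,z):
    f=210/np.tan(np.radians(c['fovy'])/2); R=np.array(c['R']); o=-R.T@c['t']
    d=R.T@np.array([(u-c['cx'])/f,(v-c['cy'])/f,1]); return o+d*(z-o[2])/d[2]
E
python3 - <<'E'
from h import *
for n in('top','side'):
    c=cap(n,n+'0'); print(n,c['fovy'],-np.array(c['R']).T@c['t'],np.round(c['R'],2).tolist())
s=manip.sense(); print(s['tool_pos'],s['tool_rot'],s['force'],s['opening'])
E
```

```text
top 46.51214391622194 [0.42295559 0.0199018  1.34863556] [[0.02, -1.0, -0.02], [-0.99, -0.02, -0.11], [0.11, 0.02, -0.99]]
side 54.927417470753646 [0.54223486 0.8530942  0.65514669] [[-1.0, -0.02, -0.01], [0.0, 0.55, -0.84], [0.02, -0.84, -0.54]]
[0.13582107 0.53246702 0.20444171] [-2.08977377e-04  1.24594120e-01  9.92207315e-01 -9.52206878e-04] [ 0.6864863  -0.9985345   0.11394195] 0.09400323608110327
```

View pics/top0.png

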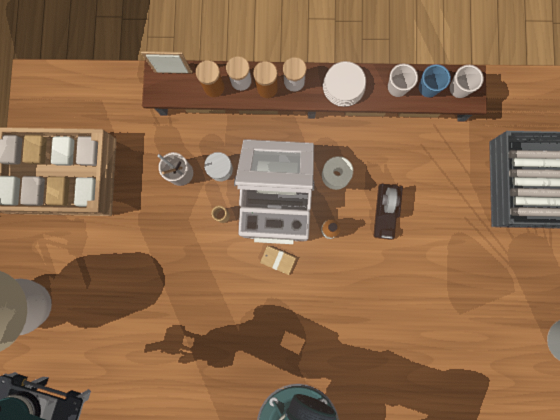

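View pics/side0.png

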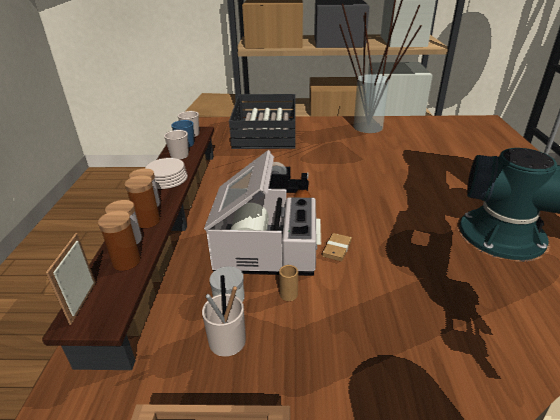

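The top view shows the printer at about (275,190) with its cover open and keys at row ~223. The side view shows the cover raised at (245,185). I'll zoom in on both.

Run:
```python
import cv2
a=cv2.imread('pics/top0.png')[135:255,200:360]; b=cv2.imread('pics/side0.png')[145:280,200:330]
cv2.imwrite('pics/topc.png',cv2.resize(a,None,fx=5,fy=5,interpolation=cv2.INTER_CUBIC))
cv2.imwrite('pics/sidec.png',cv2.resize(b,None,fx=4.4,fy=4.4,interpolation=cv2.INTER_CUBIC))
```

```text
(no output)
```

View pics/topc.png

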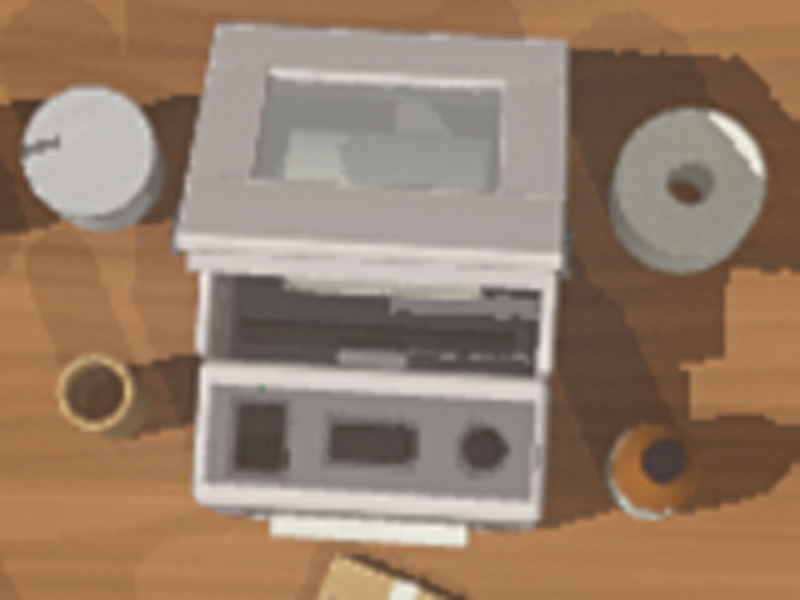

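View pics/sidec.png

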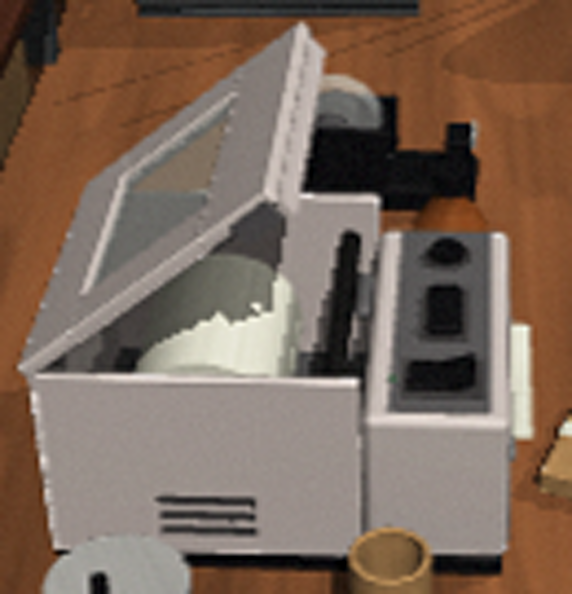

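```bash
cat > fit.py <<'E'
from h import *
from scipy.optimize import least_squares
T=pickle.load(open('top0.pkl','rb'));S=pickle.load(open('side0.pkl','rb'))
P=[((-.09,.057,.111),(260,437),(443,374)),((-.09,0,.113),(372,442),(445,310)),((-.09,-.057,.113),(484,447),(448,250)),
((-.125,.09,.105),(196,497),(507,422)),((-.125,-.09,.105),(544,518),(507,236)),((-.05,.09,.105),(203,364),(366,420)),((-.05,-.09,.105),(548,377),None)]
C=[((-.16,.09,.01),(179,238),(268,195)),((-.16,-.09,.01),(567,252),(303,28)),((.008,.09,.01),None,(22,370)),((.008,-.09,.01),(567,42),(88,185))]
def pts(p):
    x,y,w,a=p; R=np.array([[np.cos(w),-np.sin(w),0],[np.sin(w),np.cos(w),0],[0,0,1]])
    L=[q[0] for q in P]
    for q in C:
        X,Y,Z=q[0]; L.append((.108+X*np.cos(a)+Z*np.sin(a),Y,.128-X*np.sin(a)+Z*np.cos(a)))
    return np.array(L)@R.T+[x,y,0]
def res(p):
    W=pts(p);r=[]
    for w,q in zip(W,P+C):
        if q[1]: r+=list(proj(T,w)[0]-(np.array(q[1])/5+[200,135]))
        if q[2]: r+=list(proj(S,w)[0]-(np.array(q[2])/4.4+[200,145]))
    return np.array(r)
f=least_squares(res,[.62,.03,0,.6],loss='soft_l1'); print(f.x,np.round(f.fun,1) if 0 else np.round(res(f.x).reshape(-1,2),1).tolist())
W=pts(f.x); print(W.round(4))
np.save('pose.npy',f.x)
E
python3 fit.py
```

```text
[ 0.61744154  0.06683084 -0.03036995  0.67483923] [[-0.6, -0.1], [0.2, -1.8], [-0.7, -0.1], [0.2, -2.5], [-0.6, 0.1], [-0.2, -1.9], [-1.3, 1.1], [1.5, -1.1], [-0.4, 0.5], [0.4, -3.0], [-0.9, -1.5], [-0.9, -1.3], [0.2, -0.6], [-1.1, 0.1], [0.6, -1.7], [-0.8, 1.1], [0.1, -2.7], [-1.4, -0.8], [-0.2, -1.2], [-0.9, -1.3]]
[[ 0.5292  0.1265  0.111 ]
 [ 0.5275  0.0696  0.113 ]
 [ 0.5258  0.0126  0.113 ]
 [ 0.4952  0.1606  0.105 ]
 [ 0.4898 -0.0193  0.105 ]
 [ 0.5702  0.1583  0.105 ]
 [ 0.5647 -0.0216  0.105 ]
 [ 0.6095  0.1571  0.2358]
 [ 0.604  -0.0228  0.2358]
 [ 0.7406  0.1531  0.1308]
 [ 0.7351 -0.0268  0.1308]]
```

```bash
python3 -m handwheel '[[0,0,-0.11,-0.7],[0,0,-0.11,-0.7],[0,0,-0.11,-0.7],[0,0,-0.1,0],[0,0,0,0],[0,0,0,0]]' 1 20; python3 -m handwheel '[[-0.1,-0.1,0,0],[-0.16,-0.14,0,0],[-0.16,-0.14,0,0],[-0.16,-0.14,0,0],[-0.16,-0.14,0,0],[-0.16,-0.14,0,0],[-0.16,-0.14,0,0],[-0.16,-0.14,0,0],[-0.16,-0.14,0,0],[-0.16,-0.14,0,0],[-0.16,-0.14,0,0],[-0.16,-0.14,0,0],[-0.16,-0.14,0,0],[-0.16,-0.14,0,0],[-0.16,-0.14,0,0],[-0.16,-0.14,0,0],[-0.02,-0.05,0,0],[0,0,0,0],[0,0,0,0]]'
```

```text
t: 0.85
tool_pos: [0.1359, 0.5326, 0.2902]
tool_rot: [-0.0, 0.015, 1.0, -0.001]
force: [0.6, 0.5, -0.5]
opening: 0.0376
grip_force: 0.0
t: 3.22
tool_pos: [0.6255, 0.0691, 0.2916]
tool_rot: [-0.0, 0.014, 1.0, 0.0]
force: [0.9, -0.1, 1.1]
opening: 0.0006
grip_force: 0.0
```

Run:
```python
from h import *
a=cap('side','side1')['image'][120:300,190:370,::-1]; b=cap('top','top1')['image'][110:260,190:370,::-1]
a=cv2.resize(a,(396,396),interpolation=2); b=cv2.resize(b,(396,330),interpolation=2)
o=np.zeros((396,792,3),np.uint8); o[:,:396]=a; o[:330,396:]=b; cv2.imwrite('pics/m1.png',o)
```

```text
(no output)
```

View pics/m1.png

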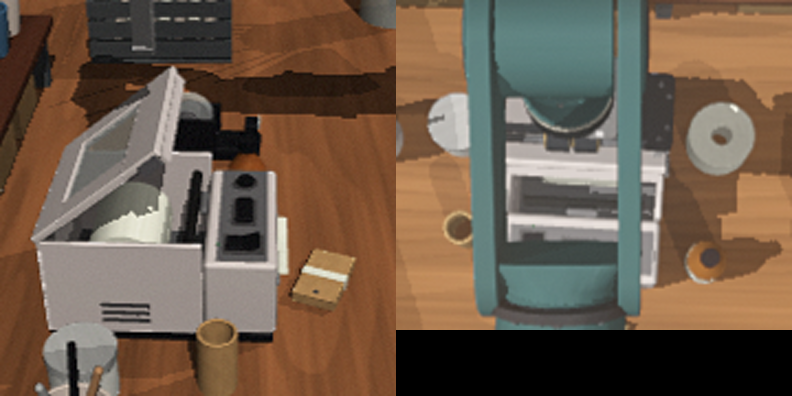

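Run:
```python
from h import *
for f in('side0','side1'):
    c=pickle.load(open(f+'.pkl','rb')); print(proj(c,[[.6255,.069,.2916],[.607,.067,.236]]), -np.array(c['R']).T@c['t'],c['fovy'])
s=manip.sense();print(s['t'],s['tool_pos'])
```

```text
[[255.61339161 143.65314164]
 [265.4730122  166.37688221]] [0.54223486 0.8530942  0.65514669] 54.927417470753646
[[255.61339161 143.65314164]
 [265.4730122  166.37688221]] [0.54223486 0.8530942  0.65514669] 54.927417470753646
3.325 [0.62562264 0.0692562  0.29210156]
```

View pics/side1.png

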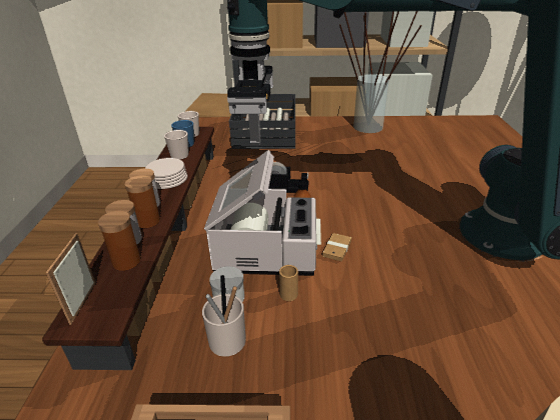

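Side view: the closed fingertips are at (254,146), against a predicted (256,144), so they sit just above the cover edge. I'll refit with that side-camera bias as a free offset.

```bash
sed -e "s/x,y,w,a=p;/x,y,w,a=p[:4];/" -e "s/proj(S,w)\[0\]-/proj(S,w)[0]+p[4:6]-/" -e "s/\.6\],loss/.6,0,0],loss/" fit.py > fit2.py; python3 fit2.py
```

```text
[ 0.61729532  0.06491615 -0.0332843   0.68017938 -0.00406151  2.26493187] [[0.1, -0.1], [0.2, 0.0], [-0.0, 0.0], [0.2, -0.6], [0.0, 0.2], [-0.0, -0.0], [-0.7, 1.0], [1.4, 0.7], [0.2, 0.7], [0.5, -1.0], [-0.2, -1.5], [-0.9, 0.4], [0.9, -0.4], [-0.3, -0.2], [0.3, -0.2], [0.0, 1.0], [0.1, -1.0], [-1.2, 0.9], [0.7, -1.1], [-0.6, 0.6]]
[[ 0.5292  0.1249  0.111 ]
 [ 0.5273  0.0679  0.113 ]
 [ 0.5254  0.0109  0.113 ]
 [ 0.4954  0.159   0.105 ]
 [ 0.4894 -0.0209  0.105 ]
 [ 0.5703  0.1565  0.105 ]
 [ 0.5643 -0.0234  0.105 ]
 [ 0.6102  0.1552  0.2364]
 [ 0.6042 -0.0247  0.2364]
 [ 0.7407  0.1509  0.1307]
 [ 0.7347 -0.029   0.1307]]
```

```bash
python3 -m handwheel '[[0,-0.01,0.08,0],[0,-0.01,0.08,0],[0,0,0.08,0],[0,0,0.05,0],[0,0,0.03,0],[0.03,0,0.035,0],[0.03,0,0.035,0],[0.02,0,0.035,0]]';  python3 -m handwheel '[[0.02,0,0.04,0],[0.02,0,0.045,0],[0.026,0,0.045,0],[0.012,0,0.035,0],[0.01,0,0.035,0],[0.01,0,0.034,0]]'
```

```text
t: 4.32
tool_pos: [0.6097, 0.0646, 0.2065]
tool_rot: [0.0, 0.015, 1.0, 0.0]
force: [0.3, -0.1, 0.5]
opening: 0.0007
grip_force: 0.4
t: 5.08
tool_pos: [0.5905, 0.0652, 0.1592]
tool_rot: [0.0, 0.015, 1.0, 0.0]
force: [0.7, -0.0, -0.1]
opening: 0.0001
grip_force: 0.3
```

Run:
```python
from h import *
c=cap('side','side2');cv2.imwrite('pics/s2.png',cv2.resize(c['image'][120:280,180:340,::-1],(590,590),interpolation=2))
```

```text
(no output)
```

View pics/s2.png

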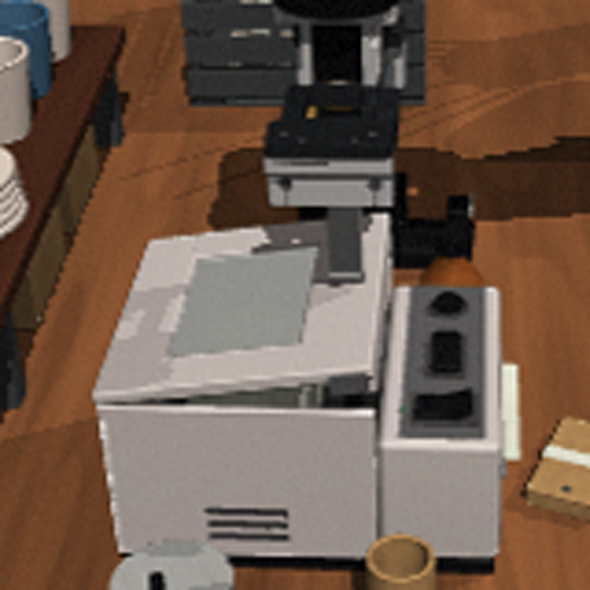

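The fingertips are on the front bar at about (347,280) in the crop, and the cover is nearly level (~0.15 rad). I'll push through the catch.

```bash
python3 -m handwheel '[[0.005,0,0.03,0],[0.005,0,0.03,0],[0.003,0,0.025,0],[0.002,0,0.02,0]]';  python3 -m handwheel '[[0,0,0.01,0],[0,0,0.01,0],[0,0,0,0]]'
```

```text
t: 5.62
tool_pos: [0.5879, 0.0652, 0.1396]
tool_rot: [0.001, 0.015, 1.0, 0.0]
force: [-0.5, 0.3, 1.1]
opening: 0.0004
grip_force: 0.6
t: 6.0
tool_pos: [0.5879, 0.0653, 0.1381]
tool_rot: [0.001, 0.015, 1.0, 0.0]
force: [-5.3, -0.6, 11.4]
opening: 0.0007
grip_force: 6.2
```

```bash
python3 -m handwheel '[[0,0,0.01,0],[0,0,0.01,0],[0,0,0,0]]'; python3 -m handwheel '[[0,0,-0.06,0],[0,0,-0.1,0],[0,0,-0.1,0],[0,0,0,0]]'
python3 - <<'E'
from h import *
c=cap('side','side3');cv2.imwrite('pics/s3.png',cv2.resize(c['image'][120:280,180:340,::-1],(590,590),interpolation=2))
E
```

```text
t: 6.38
tool_pos: [0.588, 0.0653, 0.1379]
tool_rot: [0.003, 0.015, 1.0, -0.0]
force: [-10.6, -0.1, 23.1]
opening: 0.0003
grip_force: 11.9
t: 6.88
tool_pos: [0.5886, 0.0652, 0.1838]
tool_rot: [0.001, 0.015, 1.0, 0.0]
force: [0.5, -0.3, 0.2]
opening: 0.0008
grip_force: 0.0
```

View pics/s3.png

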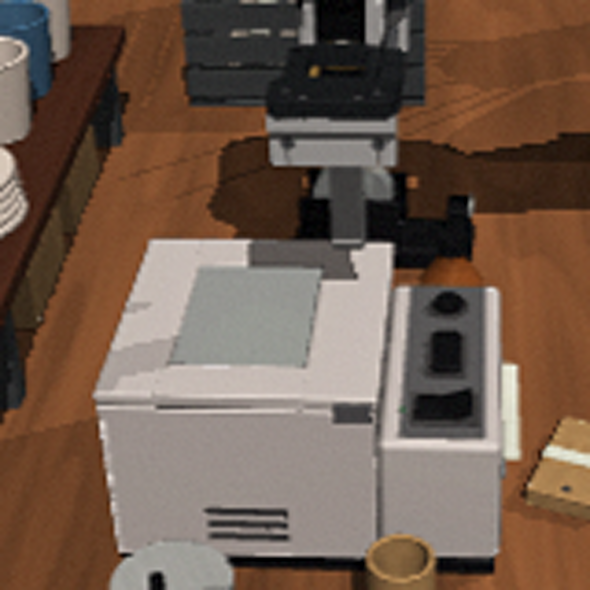

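The cover is level and flush (top edge at row ~400 of the crop, no gap). Next is the rocker's near half.

```bash
python3 -m handwheel '[[0.1,0.08,0,0],[0.14,0.11,0,0],[0.13,0.1,0,0],[0,0,0.1,0],[0,0,0.12,0],[0,0,0.08,0],[0,0,0,0]]'; python3 -m handwheel '[[0,0,0.02,0],[0,0,0.015,0],[0,0,0.015,0],[0,0,0.01,0],[0,0,0,0]]'
```

```text
t: 7.8
tool_pos: [0.5139, 0.1252, 0.1201]
tool_rot: [-0.002, 0.015, 1.0, -0.0]
force: [-0.9, -0.2, 0.1]
opening: 0.0006
grip_force: 0.0
t: 8.43
tool_pos: [0.5151, 0.1255, 0.1108]
tool_rot: [-0.0, 0.015, 1.0, 0.0]
force: [-2.3, 0.1, 3.1]
opening: 0.0007
grip_force: 1.7
```

```bash
python3 -m handwheel '[[0,0,0.01,0],[0,0,0.01,0],[0,0,0,0]]';python3 -m handwheel '[[0,0,0.01,0],[0,0,0.01,0],[0,0,0,0]]'
```

```text
t: 8.8
tool_pos: [0.5154, 0.1255, 0.11]
tool_rot: [0.001, 0.015, 1.0, 0.0]
force: [-7.9, -0.8, 16.1]
opening: 0.0003
grip_force: 7.8
t: 9.18
tool_pos: [0.5155, 0.1255, 0.1098]
tool_rot: [0.002, 0.015, 1.0, 0.0]
force: [-13.3, -1.4, 29.3]
opening: 0.0008
grip_force: 14.5
```

```bash
python3 -m handwheel '[[0,0,-0.1,0],[0,0,-0.12,0],[-0.02,-0.09,0,0],[-0.03,-0.1,0,0],[-0.02,-0.1,0,0],[0,0,0,0],[0,0,0,0]]'
python3 - <<'E'
from h import *
c=cap('side','side4');cv2.imwrite('pics/s4.png',cv2.resize(c['image'][180:270,250:340,::-1],(590,590),interpolation=2))
E
```

```text
t: 10.05
tool_pos: [0.5273, 0.0669, 0.1456]
tool_rot: [-0.001, 0.015, 1.0, 0.0]
force: [0.3, 0.6, 0.2]
opening: 0.0007
grip_force: 0.0
```

View pics/s4.png

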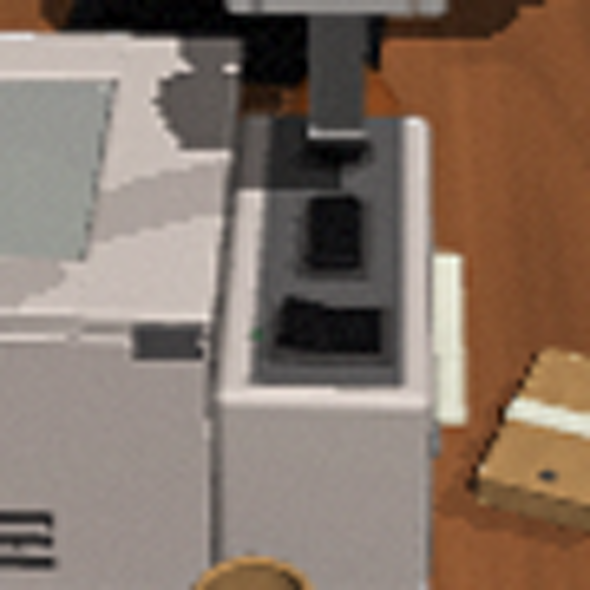

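The rocker's far half is now raised (at (300,300)) and its near half is level, so it's on. Next is the feed bar.

```bash
python3 -m handwheel '[[0,0,0.07,0],[0,0,0.06,0],[0,0,0.02,0],[0,0,0.015,0],[0,0,0.015,0],[0,0,0.01,0],[0,0,0,0]]'; python3 -m handwheel '[[0,0,0.015,0],[0,0,0.01,0],[0,0,0,0]]'
```

```text
t: 10.98
tool_pos: [0.5276, 0.0672, 0.1091]
tool_rot: [0.0, 0.015, 1.0, 0.0]
force: [-2.6, 0.4, 3.9]
opening: 0.0006
grip_force: 1.7
t: 11.35
tool_pos: [0.528, 0.0671, 0.108]
tool_rot: [0.001, 0.015, 1.0, 0.0]
force: [-8.0, 1.0, 17.6]
opening: 0.0009
grip_force: 8.7
```

The feed bar is on its bottom stop: z 0.108 at 17 N. I'll hold briefly, lift straight up, and check.

```bash
python3 -m handwheel '[[0,0,0.008,0],[0,0,0,0],[0,0,-0.06,0],[0,0,-0.15,0],[0,0,-0.25,0],[0,0,-0.25,0],[0,0,0,0],[0,0,0,0]]'
python3 - <<'E'
from h import *
c=cap('side','side5');cv2.imwrite('pics/s5.png',cv2.resize(c['image'][150:360,180:390,::-1],(590,590),interpolation=2))
E
```

```text
t: 12.35
tool_pos: [0.5277, 0.0669, 0.243]
tool_rot: [-0.0, 0.015, 1.0, -0.0]
force: [-0.3, -0.4, -1.2]
opening: 0.0007
grip_force: 0.0
```

View pics/s5.png

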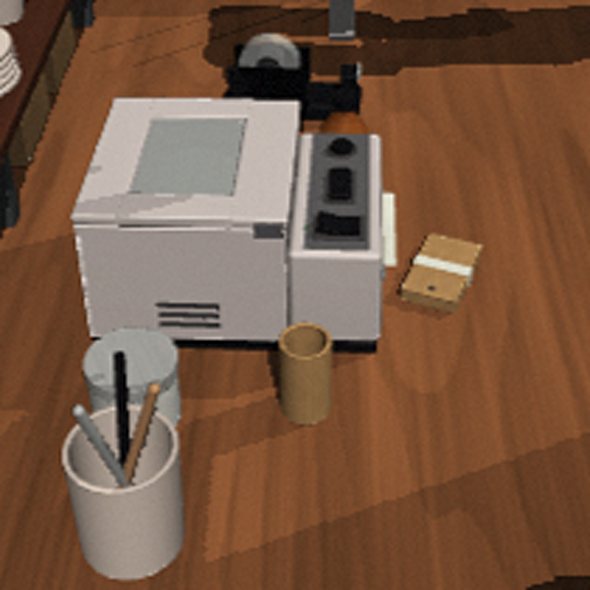

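The picture shows the cover shut, the rocker on (at (338,222)), the feed bar back up (at (341,184)), and the loose items in view undisturbed.

```bash
python3 -c "
from workcell import manip
print(manip.finish_job())"
```

```text
the job is handed in; nothing more can be done
None
```

The job is done and handed in at about 12 s: the cover is shut, the power rocker is on, and the feed bar was pressed fully down and came back up; the cutter key was not pressed and no loose item was touched.

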